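# Load a cheese press and wind it down by its crank

### The arm

A 7-joint arm with a two-finger parallel gripper is mounted at the origin on a cart in front of the work surface, level with it; the furniture and walls round the work are solid. World frame = base frame: x ahead of the robot, y to its left, z up, the work surface at z = 0. Lengths are in m, angles in rad, forces in N, time in s.
With the tool pointing down it reaches from about 0.4 to 0.85 m from the base axis. Payload 10.4 kg.
Tool frame: the origin (TCP) lies midway between the tips of the shut fingers; the grasp point (between the pads) lies 19 mm behind it; z points along the fingers, y is the line along which they close (so a half turn about z gives the same grasp; the last joint's range is limited). The gripper opens to 87 mm and grips with 3 to 60 N. Pads are 19 mm wide; open, the fingers measure 117 mm over their backs; the gripper's body (75 mm by 190 mm) begins 51 mm behind the grasp point.
Start: joints at [-1.243, 0.332, -0.065, 1.46, 0.022, 1.35, -0.088], TCP at [0.215, 0.587, 0.223] pointing down, gripper open.
Joint ranges: [-2.6, 2.6], [-0.5, 2.12], [-1.47, 1.34], [0.16, 2.42], [-1.27, 4.41], [0.06, 2.06], [-2.6, 2.6]. Speed limits (rad/s): [2.22, 2.22, 2.79, 2.79, 3.14, 3.14, 3.14].

### API

Orientations are given as a unit quaternion [x, y, z, w].
In Python, from bench import r gives the robot as it stands.
- The arm moves only by the tool arm_command, never from a script. Its argument "moves" is one flat list of numbers, 4 for each row, row after row: the shift along the tool's x, y, z in cm, then the turn about the tool's z in degrees. A call has 1 to 12 rows; each row shifts and turns the commanded pose from where the row before left it, along the tool's axes as they then stand; what a row does not reach is not made up. A row lasts 1/12 s, in which the tool goes at most 41.7 mm and 7.16 degrees, less where a joint would pass 70% of its speed; a pose out of reach is approached as far as the arm can. A call with a gripper value outside its range is refused whole. "fingers" is the opening in per cent of the stroke, from 0 (shut) to 100 (fully open), set as the call begins (left out, the last holds). The fingers move at their own pace and stop on an object; "squeeze" is the grip in N (left out, the last holds). Time passes only in rows, so rows that do not move let the fingers close. It gives the time, the measured TCP pose, the force, the opening and the grip force at its end, in the units of the state.
- r.read_state(): the state, without advancing time (a new reading comes with each control period).
- r.camera(name): name is "scene" or "top"; returns the picture (400x640x3 uint8, red, green, blue); there is no depth.
- r.camera_info(name): a dict with "fx", "fy", "cx", "cy" (pixels), "k1" (the pictures are not rectified: a ray, as slopes to the right and down, at radius r is drawn at 1 + k1 r^2 times it, then the intrinsics apply), "origin" and "attitude" of the camera in the world. Camera axes: x right, y up, looking along -z (the intrinsics and any distortion apply to the point x, -y, -z); pixel columns grow to the right and rows downward; lengths in m; the calibration is good to about 2 mm. A picture is of the moment at which its call begins. camera_info takes no time and is no camera call.
- r.close_job(): hands the job in; it is judged then, once.
The state is a dict: "time": time; "joint_positions": joint angles; "joint_vel": joint speeds; "joint_torque": joint torques, N m; "ee_pos": TCP position; "eef_rot": TCP orientation; "ft_force": force on the tool from outside, world axes, zero at the start; "torque": the same for the moment, N m; "width": finger opening in m; "grip_force": force on a finger pad.
Only numpy, scipy, OpenCV 4.12 (cv2) and the standard library are available. Lean on these libraries where they do the work, as an engineer would, in place of code of your own. Each camera call takes 0.05 s, during which the arm holds its last target. There are 200 camera calls.

### The job

Put the filled cheese mould under the press. Push the red button down so that the tray springs out, stand the mould upright inside the ring on the tray, let go of it, and push the tray fully home until it clicks and stays in by itself. Then wind the crank clockwise by its wooden grip until the plate has come down on the mould and bears on it firmly; feel for the first contact and go about a quarter of a turn past it, never so far that the spring goes solid. Leave the press wound down like that, and leave the other things where they are.

Things in the scene. Friction and masses are not known exactly. Their poses are not given: they have to be found in the camera images.
- press: Cheese press, white and steel, fixed down: base 170 x 156 mm, two white side rails (centre lines at its y = +-62 mm, x -100 to +66, tops 44 mm high), two posts at x = +8 mm, cross beam and round head up to 240 mm high. Origin: on the worktop under the crank's upright axis. Its -x is the front, where the tray comes out (to the robot's left and towards it).
- crank_axis (a point): Fixed point of the press on the crank's upright axis, 250 mm above the worktop. The steel crank turns about it and stays where it is left; clockwise (seen from above) lowers the ram 22 mm a turn. It turns with about 4.5 N at the grip; from the plate's contact with the mould on it is stiffer by 2.7 N at once and by 1.6 N more for each further quarter turn.
- ram_axis (a point): Fixed point on the same axis, 145 mm above the worktop: where the underside of the round pressing plate (48 mm wide) is at the start, within 5 mm. The plate hangs on a spring in the ram: 45 N as soon as it lifts, 5 N per mm more, solid at 115 N (14 mm, 0.6 turn past contact). The thread holds up to about 75 N by itself; wound tighter, it creeps back to that.
- tray: Steel tray, 90 mm wide, between the rails; axes as the press's. It travels 105 mm to its -x. The red button frees it; a spring (5 N at home, 2 N when out) drives it out and keeps it out. Pushed home (10 to 15 N over the last 15 mm) it rides over the latch, the button dips and springs up with a click, and it then stays in. It can go 3 mm past home, to a solid stop.
- tray_front (a point): Middle of the outer face of the tray's white front panel (panel 96 mm wide, 10 mm thick, from 10 to 52 mm above the worktop); the point is 31 mm high. Push here, along the press's +x. It lies at x = -114 mm from the press's origin when the tray is home and -219 mm when it is out.
- tray_seat (a point): Middle of the seat on the tray floor, 27.5 mm above the worktop: inside a raised steel ring 71 mm in inner diameter, 6 mm high. With the tray home it lies on the crank's axis under the plate, with the tray out 105 mm in front of it.
- release_top (a point): Middle of the top of the red release button (round, 23 mm wide), 56 mm above the worktop, near the front of the press's right-hand rail (the one at its -y). It is pushed straight down; 8 to 9 mm of travel and about 5 to 7 N free the tray, and it springs up again.
- grip_mid (a point): Middle of the crank's wooden grip: an upright barrel 27 mm thick and 46 mm high (from 257 to 303 mm above the worktop) that spins freely on its pin. It moves in a level circle of radius 58 mm about the press's vertical axis; at the start it stands on the half of the circle away from the tray. The crank arm lies under it, its upper face 255 mm high.
- mould: The cheese mould to be loaded: a round white perforated plastic cup 58 mm high, 62 mm wide (rim 66 mm), 0.53 kg, standing upright on the worktop. Origin: centre of its underside, z up. A pale wooden follower disc, 53 mm wide, stands out of the cup by 3 to 28 mm, an amount that differs each time; it does not move. The follower's top is what the plate bears on.
- tin: Bystander: the blue tin, 75 mm wide, 58 mm high, at the back. Origin under its centre.
- lemon: Bystander: the lemon, 75 mm long, at the back. Origin under its centre.
- onion: Bystander: the onion, 70 mm wide, beyond the mould. Origin under its centre.
- lighter: Bystander: the gas lighter with a black handle, 202 mm long, 24 mm high, lying along the worktop's edge on the robot's right. Origin under its centre.
Things that resemble listed ones, but are neither listed nor needed, are in the scene too. Leave any purple look-alike of the mould alone.

How it is judged:
On the way, in this order (a step that is already met when the one before it is completed fails the run):
1. the tray has sprung out (x of tray_front in the frame of press below -0.2 m), for 0.1 s.
2. the mould stands upright in the ring on the tray, let go of (horizontal distance between mould and tray_seat below 0.008 m and angle between mould's own z axis and vertical below 0.1 rad and z of mould in the frame of tray below 0.032 m and contact force between the fingers and mould below 0.5 N and x of tray_front in the frame of press below -0.2 m), for 0.2 s.
3. the tray is home with the mould in it and stays there untouched (horizontal distance between mould and tray_seat below 0.008 m and angle between mould's own z axis and vertical below 0.1 rad and z of mould in the frame of tray below 0.032 m and x of tray_front in the frame of press above -0.1175 m and contact force between the fingers and tray below 0.5 N and contact force between the fingers and mould below 0.5 N and contact force between mould and tray below 15 N), for 0.3 s.
At the end, for the whole second after the job is handed in: The tray is latched home (within 3.5 mm), the mould stands upright in its ring (within 8 mm of the middle), and the plate presses it onto the tray with 35 to 120 N by itself (horizontal distance between mould and tray_seat below 0.008 m and angle between mould's own z axis and vertical below 0.1 rad and z of mould in the frame of tray below 0.032 m and x of tray_front in the frame of press above -0.1175 m and contact force between mould and tray between 35 and 120 N and linear speed of mould below 0.02 m/s); the robot touches nothing.
It fails at once if the mould is tipped over (angle between mould's own z axis and vertical above 0.6 rad).
It fails at once if the press is wound far too tight (spring solid) (contact force between mould and tray above 128 N).
It fails at once if another thing is shoved away by more than 40 mm (distance of any of tin, lemon, onion, lighter from where it was at the start of the episode above 0.04 m).
It also fails if it takes over 72 s, if anything falls off the work surface, if the arm or the gripper's body presses on something with over 40 N, if the wrist force passes 120 N, or if a joint passes its speed limit or range.

## Working session

There is one attempt and no reset: what is moved stays moved. The work goes in short steps, Python scripts to look and compute and a tool call to move; the robot and the scene stay as the last step left them, time stands still between calls to the robot, and variables do not carry over. Pictures are saved under pics/ and viewed, at most 12 in all, crops included, and the job is handed in when it is done.

Besides the shell and the picture viewer there is one more tool, called after "Request:" by a JSON object that holds its "method" and its "body". arm_command: Moves the arm, as the interface text tells. Its arguments: {"type":"object","properties":{"moves":{"type":"array"},"fingers":{"type":"number"},"squeeze":{"type":"number"}},"required":["moves"]}

```bash
mkdir -p pics; ls
python3 - <<'E'
from bench import r
import cv2
for n in("scene","top"):
    cv2.imwrite(f"pics/{n}0.png",r.camera(n)[:,:,::-1]); print(n,r.camera_info(n))
print({k:v for k,v in r.read_state().items()})
E
```

```text
pics
scene {'fx': 407.8122875839713, 'fy': 407.8122875839713, 'cx': 315.8603911409256, 'cy': 200.28152718370637, 'k1': -0.0116513830640527, 'origin': array([ 0.16321043, -0.42032476,  0.95362451]), 'attitude': array([ 0.33820337, -0.09730376, -0.27669287,  0.89419881])}
top {'fx': 425.11381293289566, 'fy': 425.11381293289566, 'cx': 317.1751466779018, 'cy': 199.29716951012128, 'k1': 0.04019003344241221, 'origin': array([0.32182989, 0.14128412, 1.30519414]), 'attitude': array([-0.0703547 ,  0.07502071,  0.73103595, -0.67454322])}
{'time': 0.1, 'joint_positions': array([-1.24258911,  0.33280015, -0.06468185,  1.46080921,  0.02160098,
        1.34992078, -0.08849933]), 'joint_vel': array([-0.00033833, -0.00201839,  0.00120932, -0.00279013,  0.00079882,
       -0.00176191, -0.00174869]), 'joint_torque': array([ 1.55175581e-03, -6.24546146e+01,  2.46634620e-02, -3.90720391e+01,
       -6.14582584e-02,  3.64378968e-02,  1.08159443e-04]), 'ee_pos': array([0.21468417, 0.58661804, 0.22186176]), 'eef_rot': array([ 1.74504588e-01,  9.84656165e-01, -6.16242231e-04, -7.75618577e-05]), 'ft_force': array([ 0.13651684, -0.21635462, -1.08998531]), 'torque': array([0.05174499, 0.01776818, 0.02265298]), 'grip_force': 0.0, 'width': 0.0871350704835573}
```

View pics/scene0.png

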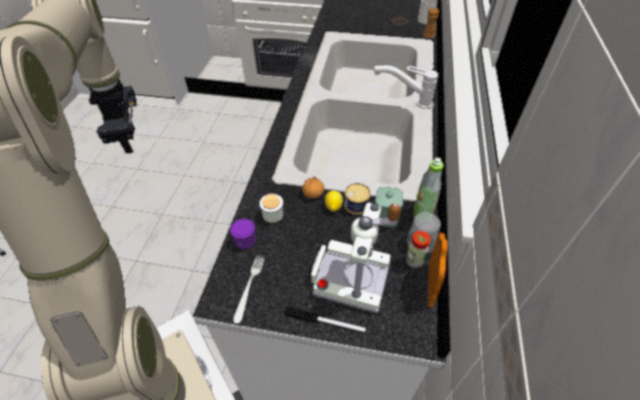

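View pics/top0.png

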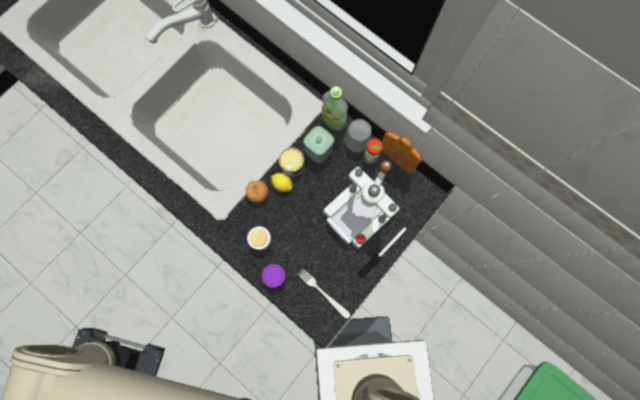

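Scene: white cup with pale follower at (272,208) scene / (258,238) top; look-alikes: purple cup (243,234)/(273,275), tin (357,198)/(291,160), green pot (389,203)/(318,144). I choose the white cup; the crop below checks it. Press is at (355,270)/(365,210), red button (322,284)/(361,239).

```bash
cat > h.py <<'E'
import numpy as np, cv2
from scipy.spatial.transform import Rotation as R
from bench import r
def cam(n):
    i=r.camera_info(n); K=np.array([[i['fx'],0,i['cx']],[0,i['fy'],i['cy']],[0,0,1]]); 
    return K,np.array([i['k1'],0,0,0,0.]),np.array(i['origin']),R.from_quat(i['attitude']).as_matrix()@np.diag([1,-1,-1])
def ray(n,uv):
    K,d,o,M=cam(n); p=cv2.undistortPoints(np.array([[uv]],float),K,d)[0,0]
    v=M@np.array([p[0],p[1],1]); return o,v/np.linalg.norm(v)
def plane(n,uv,z):
    o,v=ray(n,uv); return o+v*(z-o[2])/v[2]
def tri(a,b):
    (o1,v1),(o2,v2)=ray("scene",a),ray("top",b)
    s=np.linalg.lstsq(np.stack([v1,-v2],1),o2-o1,rcond=None)[0]
    p,q=o1+s[0]*v1,o2+s[1]*v2; return (p+q)/2,np.linalg.norm(p-q)
def proj(n,P):
    K,d,o,M=cam(n); c=(np.atleast_2d(P)-o)@M
    return cv2.projectPoints(c,np.zeros(3),np.zeros(3),K,d)[0][:,0]
def tool(P):
    "world point -> cm in the tool's axes"
    s=r.read_state(); return R.from_quat(s['eef_rot']).inv().apply(np.array(P)-s['ee_pos'])*100
def crop(img,u,v,w,h,k): return cv2.resize(img[v:v+h,u:u+w],None,fx=k,fy=k,interpolation=cv2.INTER_CUBIC)
E
python3 - <<'E'
from h import *
s=cv2.imread("pics/scene0.png");t=cv2.imread("pics/top0.png")
a=crop(s,225,175,200,140,3);b=crop(t,235,130,200,160,3)
cv2.imwrite("pics/c_s.png",crop(s,225,175,200,140,4)); cv2.imwrite("pics/c_t.png",crop(t,235,140,180,145,4))
E
```

```text
(no output)
```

View pics/c_s.png

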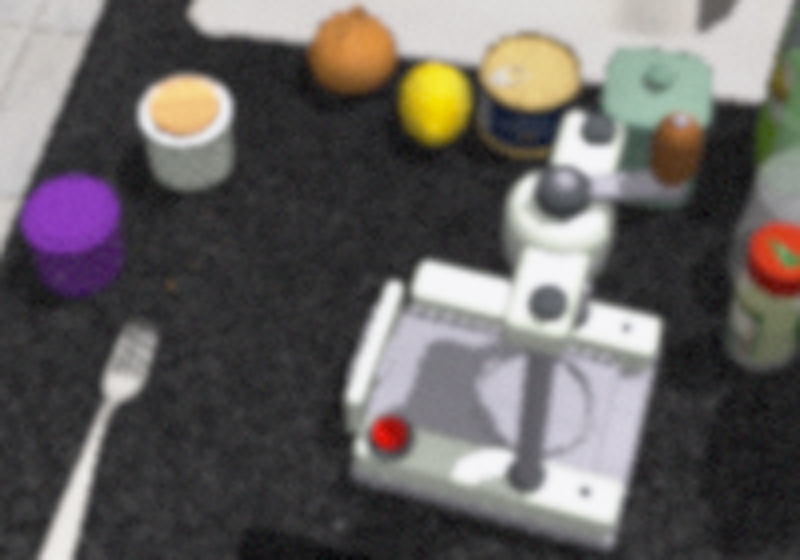

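View pics/c_t.png

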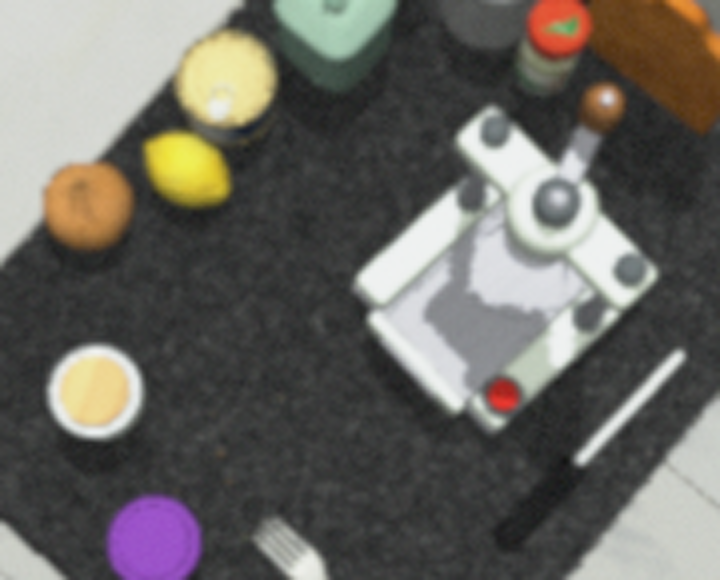

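The crops confirm it: white cup with pale follower, rim centre at about (258.5,237.2) top; the purple one is left alone. Press front (panel) faces left-down in top; button (360.5,238.3), grip (385.6,164.8).

Run:
```python
from h import *
S=lambda x,y:(225+(x+.5)/4-.5,175+(y+.5)/4-.5)
T=lambda x,y:(235+(x+.5)/4-.5,140+(y+.5)/4-.5)
pts={'button':((390,434),(503,394)),'boltL':((598,127),(495,130)),'boltR':((548,302),(630,268)),'cap':((563,190),(557,202)),
'grip':((684,118),(604,98)),'rim':((187,113),(95,391)),'foll':((186,106),(95,391)),'panelL':((395,285),(371,315)),'panelR':((357,402),(457,405)),'lowboltL':None}
for k,v in pts.items():
    if v: print(k,*tri(S(*v[0]),T(*v[1])))
s=cv2.imread("pics/scene0.png");t=cv2.imread("pics/top0.png")
def blob(img,lo,hi,box):
    h=cv2.cvtColor(img,cv2.COLOR_BGR2HSV); m=cv2.inRange(h,lo,hi); z=np.zeros_like(m); u,v,w,hh=box; z[v:v+hh,u:u+w]=m[v:v+hh,u:u+w]
    c=max(cv2.findContours(z,0,cv2.CHAIN_APPROX_NONE)[0],key=cv2.contourArea); return c
for n,img,bx,rb in(("scene",s,(310,270,30,30),(255,185,35,45)),("top",t,(350,228,25,25),(243,223,32,32))):
    c=blob(img,(0,150,90),(8,255,255),bx); (e,ax,_)=cv2.fitEllipse(c); print(n,'button',e,ax,plane(n,e,.056))
    c=blob(img,(8,60,150),(25,255,255),rb);(e,ax,_)=cv2.fitEllipse(c); print(n,'foll',e,ax,[plane(n,e,z).round(4) for z in(.061,.07,.08)])
    c=blob(img,(0,0,110),(179,255,255),rb);(e,ax,_)=cv2.fitEllipse(c); print(n,'cup',e,ax,plane(n,e,.058))
```

```text
button [0.45595562 0.00452179 0.04979308] 0.0008083967697424182
boltL [0.60755842 0.01276121 0.23668696] 0.0008137900193456277
boltR [ 0.51024015 -0.06452832  0.23372801] 0.0008933663338159333
cap [ 0.55362394 -0.02013101  0.25144587] 9.212884171527189e-05
grip [ 0.60562407 -0.04817252  0.30360192] 0.0018400911855613836
rim [0.48245667 0.30436833 0.05405205] 0.0003892320863716332
foll [0.48153814 0.30302959 0.06356988] 0.0010219392418257566
panelL [0.52330708 0.09657042 0.04795547] 8.064543329433755e-05
panelR [0.45227079 0.0383117  0.04443026] 0.0016495843177405827
scene button (321.83270263671875, 283.0616149902344) (6.4726080894470215, 8.108661651611328) [0.45305793 0.00227544 0.056     ]
scene foll (270.6899719238281, 200.9802703857422) (14.153321266174316, 16.134397506713867) [array([0.4822, 0.3062, 0.061 ]), array([0.479 , 0.2989, 0.07  ]), array([0.4754, 0.2907, 0.08  ])]
scene cup (271.5267639160156, 206.3983612060547) (23.216541290283203, 28.911771774291992) [0.47486105 0.28920288 0.058     ]
top button (360.20928955078125, 238.40699768066406) (6.032566070556641, 6.580661296844482) [0.45488312 0.00562259 0.056     ]
top foll (258.53143310546875, 237.63525390625) (15.06733512878418, 16.30517578125) [array([0.4806, 0.3031, 0.061 ]), array([0.4794, 0.3019, 0.07  ]), array([0.4782, 0.3006, 0.08  ])]
top cup (258.4721374511719, 237.4747314453125) (23.16570281982422, 23.642959594726562) [0.48144779 0.30364402 0.058     ]
```

```bash
cat >> h.py <<'E'
PO=np.array([.5537,-.0199,0]); TH=np.radians(-51.7)
def W(x,y,z): c,s=np.cos(TH),np.sin(TH); return np.array([PO[0]+c*x-s*y,PO[1]+s*x+c*y,z])
E
python3 - <<'E'
from h import *
for k,a,b in(('bottle',(437,163),(336,91)),('jar',(421,240),(375,144)),('boardtop',(444,238),(420,160)),('onion',(313,186),(257,190)),('purple',(242,227),(273,274))): print(k,*tri(a,b))
print(W(-.081,-.062,.1),'tool cm',tool(W(-.081,-.062,.1)))
print(W(-.105,0,.03),W(-.219,0,.03))
E
```

```text
bottle [0.85012061 0.04832812 0.21391751] 0.0007413248525552582
jar [ 0.72378774 -0.06013166  0.09758684] 0.007746741479110093
boardtop [ 0.63110773 -0.15035819  0.27315405] 0.031726665163211924
onion [0.62902738 0.30346496 0.03810102] 0.0014869251148967272
purple [0.37065649 0.26728541 0.06204913] 0.0034835092435714825
[0.45484176 0.00524059 0.1       ] tool cm [-42.53162736 -46.32866771  12.24631406]
[0.4886232  0.06250152 0.03      ] [0.41796839 0.15196603 0.03      ]
```

Request:
{"method": "arm_command", "body": {"moves": [-2.1, -2.3, 0, 0, -2.1, -2.3, 0, 0, -2.1, -2.3, 0, 0, -2.1, -2.3, 0, 0, -2.1, -2.3, 0, 0, -2.1, -2.3, 0, 0, -2.1, -2.3, 0, 0, -2.1, -2.3, 0, 0, -2.1, -2.3, 0, 0, -2.1, -2.3, 0, 0, -2.1, -2.3, 0, 0, -2.1, -2.3, 0, 0], "fingers": 0, "squeeze": 30}}

```text
time: 1.1
ee_pos: [0.3567, 0.2396, 0.2224]
eef_rot: [0.174, 0.985, 0.0, -0.0]
ft_force: [0.7, 1.6, 1.2]
width: 0.0146
grip_force: 0.0
```

Request:
{"method": "arm_command", "body": {"moves": [-2.1, -2.3, 1.2, 0, -2.1, -2.3, 1.2, 0, -2.1, -2.3, 1.2, 0, -2.1, -2.3, 1.2, 0, -2.1, -2.3, 1.2, 0, -2.1, -2.3, 1.2, 0, -2.1, -2.3, 1.2, 0, -2.6, -2.5, 1.2, 6.3, 0, 0, 1, 6.3, 0, 0, 1, 6.3, 0, 0, 0, 6.3, 0, 0, 0, 6.4]}}

```text
time: 2.1
ee_pos: [0.4544, 0.0067, 0.1057]
eef_rot: [0.439, 0.899, -0.001, -0.001]
ft_force: [0.1, -0.3, 0.9]
width: 0.0005
grip_force: 0.0
```

Run:
```python
from h import *
print(tool(W(-.081,-.062,.056)),tool([.4549,.0048,.056])); s=r.read_state();print(s['time'],s['ee_pos'],R.from_quat(s['eef_rot']).as_matrix()[:,1],s['ft_force'],s['width'],s['joint_positions'])
```

```text
[-0.13930676 -0.04719559  4.96618853] [-0.17762807 -0.0697023   4.96620473]
2.1 [0.45444457 0.00665909 0.10566182] [ 0.78848066  0.61505703 -0.00175838] [ 0.05715261 -0.32644691  0.88602313] 0.0005100043689022124 [-0.63627325  0.05350283  0.54025116  2.05877593 -0.03142356  1.03895018
  0.58179449]
```

Request:
{"method": "arm_command", "body": {"moves": [-0.15, 0, 1.5, 0, 0, 0, 1.5, 0, 0, 0, 1.5, 0, 0, 0, 0.4, 0, 0, 0, 0.4, 0, 0, 0, 0.3, 0, 0, 0, 0.3, 0, 0, 0, 0.1, 0, 0, 0, 0, 0]}}

```text
time: 2.85
ee_pos: [0.4563, 0.0059, 0.0479]
eef_rot: [0.436, 0.9, 0.0, -0.0]
ft_force: [-10.0, -1.0, 20.7]
width: 0.0006
grip_force: 10.3
```

Run:
```python
from h import *
cv2.imwrite("pics/t1.png",crop(r.camera("top")[:,:,::-1],235,130,180,145,4))
```

```text
(no output)
```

View pics/t1.png

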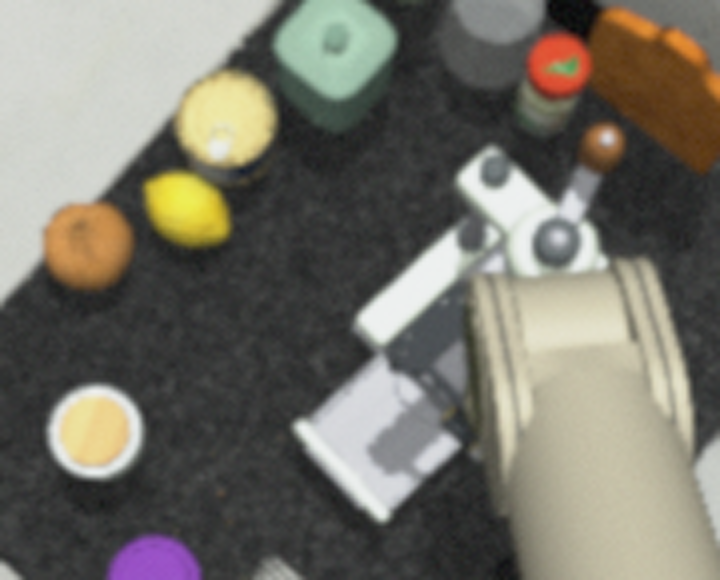

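The tray is out (white panel from (309,236) to (331,260) in full top pixels). Next, lift and go above the mould.

Request:
{"method": "arm_command", "body": {"moves": [0, 0, -2.5, 0, 0, 0, -2.5, 0, 0, 0, -2.5, 0, 2.74, 2.53, 0, 0, 2.74, 2.53, 0, 0, 2.74, 2.53, 0, 0, 2.74, 2.53, 0, 0, 2.74, 2.53, 0, 0, 2.74, 2.53, 0, 0, 2.74, 2.53, 0, 0, 2.74, 2.53, 0, 5, 0, 0, 0, 5], "fingers": 100}}

```text
time: 3.9
ee_pos: [0.4775, 0.312, 0.1217]
eef_rot: [0.511, 0.86, 0.002, -0.001]
ft_force: [-0.7, -0.2, -0.0]
width: 0.0726
grip_force: 0.0
```

Run:
```python
from h import *
s=r.read_state();print(s['time'],s['ee_pos'],R.from_quat(s['eef_rot']).as_matrix()[:,1],s['width'])
print(tool([.4812,.3033,.020]))
t=r.camera("top")[:,:,::-1]; sc=r.camera("scene")[:,:,::-1]
# tray panel top edge + button
cv2.imwrite("pics/t2.png",np.hstack([crop(t,295,165,110,110,3.6),crop(sc,270,215,110,110,3.6)]))
```

```text
3.9 [0.4774954  0.31198378 0.12167516] [0.87812342 0.47842916 0.00218879] 0.07261716567356924
[-0.96899097 -0.11240198 10.16455194]
```

View pics/t2.png

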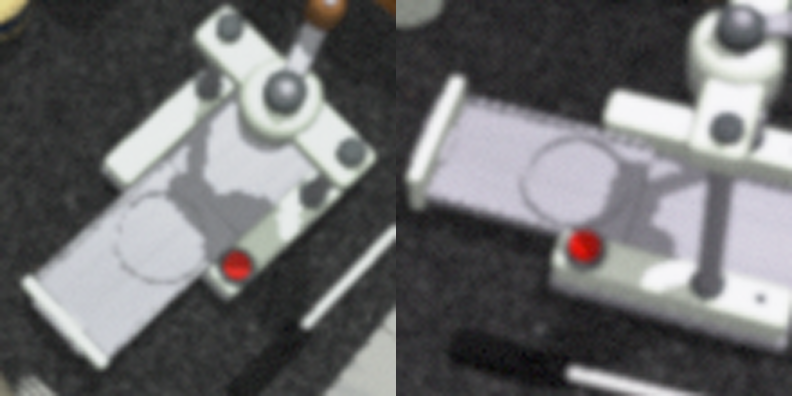

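The tray is fully out; ring centre is at about (340,230.5) top and (318,264.8) scene.

Run:
```python
from h import *
a=(295+163.5/3.6-.5,165+237/3.6-.5); b=(270+(571-396+.5)/3.6-.5,215+181.5/3.6-.5)
print(plane("top",a,.0335),plane("scene",b,.0335),tri(b,a),W(-.105,0,.0335))
for n,(p,q) in {"top":((28,282),(103,362)),"scene":((458-396,78),(414-396,204))}.items():
    o=(295,165) if n=="top" else (270,215)
    P,Q=[plane(n,(o[0]+x/3.6-.4,o[1]+y/3.6-.4),.052) for x,y in(p,q)]; print(n,P,Q,(P+Q)/2,np.degrees(np.arctan2(*(P-Q)[1::-1])))
print(W(-.214,0,.052))
```

```text
[0.48635756 0.06152869 0.0335    ] [0.48324501 0.06262306 0.0335    ] (array([0.48479615, 0.0621144 , 0.0336274 ]), np.float64(0.0032655364076005504)) [0.4886232  0.06250152 0.0335    ]
top [0.45564754 0.17636362 0.052     ] [0.38623332 0.12054198 0.052     ] [0.42094043 0.1484528  0.052     ] 38.8056020966162
scene [0.45764599 0.17709151 0.052     ] [0.37428115 0.10054503 0.052     ] [0.41596357 0.13881827 0.052     ] 42.55847681614365
[0.42106729 0.14804214 0.052     ]
```

Request:
{"method": "arm_command", "body": {"moves": [-0.5, -0.05, 0, 0, -0.47, -0.05, 0, 0, 0, 0, 2, 0, 0, 0, 2, 0, 0, 0, 2, 0, 0, 0, 2, 0, 0, 0, 1.2, 0, 0, 0, 0.9, 0, 0, 0, 0, 0, 0, 0, 0, 0]}}

```text
time: 4.83
ee_pos: [0.4832, 0.2939, 0.021]
eef_rot: [0.513, 0.858, 0.0, 0.0]
ft_force: [1.0, -0.1, 0.0]
width: 0.087
grip_force: 0.0
```

Request:
{"method": "arm_command", "body": {"moves": [0.45, 0.13, 0, 0, 0.47, 0.14, 0.1, 0, 0, 0, 0, 0, 0, 0, 0, 0]}}

```text
time: 5.17
ee_pos: [0.4808, 0.3046, 0.02]
eef_rot: [0.512, 0.859, 0.0, 0.0]
ft_force: [0.6, 0.1, -0.2]
width: 0.0872
grip_force: 0.0
```

Request:
{"method": "arm_command", "body": {"moves": [0, 0, 0, 0, 0, 0, 0, 0, 0, 0, 0, 0, 0, 0, 0, 0, 0, 0, 0, 0, 0, 0, 0, 0], "fingers": 20, "squeeze": 25}}

```text
time: 5.67
ee_pos: [0.4809, 0.3036, 0.0196]
eef_rot: [0.513, 0.858, 0.0, 0.0]
ft_force: [0.1, 0.2, 0.4]
width: 0.0635
grip_force: 24.3
```

Request:
{"method": "arm_command", "body": {"moves": [0, 0, -1.5, 0, 0, 0, -3, 0, 0, 0, -3, 0, -2.4, -1.2, -0.5, 0, -2.4, -1.2, 0, 0, -2.4, -1.2, 0, 0, -2.4, -1.2, 0, 0, -2.4, -1.2, 0, 0, -2.4, -1.2, 0, 0, -2.4, -1.2, 0, 0, -2.4, -1.2, 0, 0, -2.36, -1.24, 0, 0]}}

```text
time: 6.67
ee_pos: [0.4867, 0.061, 0.0989]
eef_rot: [0.513, 0.858, -0.0, -0.0]
ft_force: [0.6, 0.1, -5.0]
width: 0.0639
grip_force: 24.6
```

Request:
{"method": "arm_command", "body": {"moves": [0, 0, 1, 0, 0, 0, 1, 0, 0, 0, 0.5, 0, 0, 0, 0, 0, 0, 0, 0, 0, 0, 0, 0, 0]}}

```text
time: 7.17
ee_pos: [0.4876, 0.0632, 0.0746]
eef_rot: [0.512, 0.859, 0.0, -0.0]
ft_force: [-0.3, 0.6, -5.4]
width: 0.0637
grip_force: 24.5
```

Run:
```python
from h import *
s=r.read_state();print(s['time'],s['ee_pos'],s['eef_rot'],s['width'],s['ft_force'])
print(tool([.4873,.062,.0475]))
t=r.camera("top")[:,:,::-1]; sc=r.camera("scene")[:,:,::-1]
cv2.imwrite("pics/t3.png",np.hstack([crop(t,295,165,110,110,3.6),crop(sc,270,205,110,110,3.6)]))
```

```text
7.1667 [0.48760935 0.06324291 0.07462401] [ 5.12251138e-01  8.58835707e-01  1.71887746e-05 -1.60854662e-05] 0.06371165274175518 [-0.28690564  0.57379242 -5.36736652]
[-0.09478365 -0.08631701  2.71239523]
```

View pics/t3.png

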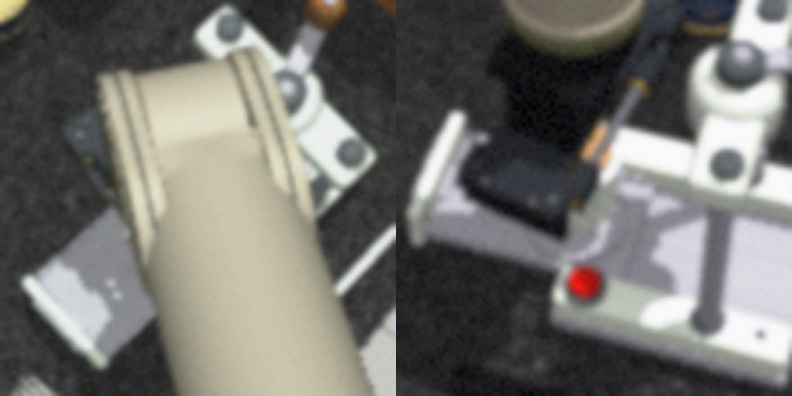

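Request:
{"method": "arm_command", "body": {"moves": [-0.1, -0.07, 0.6, 0, 0, 0, 0.6, 0, 0, 0, 0.4, 0, 0, 0, 0.3, 0, 0, 0, 0.2, 0, 0, 0, 0.2, 0, 0, 0, 0.2, 0, 0, 0, 0.1, 0, 0, 0, 0, 0, 0, 0, 0, 0]}}

```text
time: 8.1
ee_pos: [0.4874, 0.0613, 0.0486]
eef_rot: [0.513, 0.859, 0.0, -0.0]
ft_force: [-0.2, 0.1, -4.9]
width: 0.0635
grip_force: 24.5
```

Request:
{"method": "arm_command", "body": {"moves": [0, 0, 0.1, 0, 0, 0, 0.1, 0, 0, 0, 0, 0, 0, 0, 0, 0]}}

```text
time: 8.43
ee_pos: [0.488, 0.0608, 0.0477]
eef_rot: [0.513, 0.858, 0.0, 0.0]
ft_force: [-4.6, -2.8, 10.1]
width: 0.0635
grip_force: 25.8
```

Request:
{"method": "arm_command", "body": {"moves": [0, -0.05, -0.05, 0, 0, 0, 0, 0, 0, 0, 0, 0, 0, 0, 0, 0, 0, 0, 0, 0], "fingers": 86}}

```text
time: 8.85
ee_pos: [0.487, 0.0612, 0.0471]
eef_rot: [0.513, 0.859, 0.0, 0.0]
ft_force: [-0.4, -0.3, -0.0]
width: 0.0743
grip_force: 0.0
```

Request:
{"method": "arm_command", "body": {"moves": [0, 0, -1, 0, 0, 0, -2, 0, 0, 0, -3, 0, 0, 0, -3, 0, 0, 0, -3, 0, 3, 0, 0, -5, 3, 0, 0, -5, 3, 0, 0, 0, 3, 0, 0, 0, 0, 0, 0, 0, 0, 0, 0, 0]}}

```text
time: 9.77
ee_pos: [0.4185, 0.1607, 0.1678]
eef_rot: [0.435, 0.901, 0.0, 0.0]
ft_force: [0.4, -0.2, 0.3]
width: 0.075
grip_force: 0.0
```

Run:
```python
from h import *
s=r.read_state();print(s['time'],s['ee_pos'],s['eef_rot'],s['width'],s['ft_force'])
t=r.camera("top")[:,:,::-1]; sc=r.camera("scene")[:,:,::-1]
cv2.imwrite("pics/t4.png",np.hstack([crop(t,295,165,110,110,3.6),crop(sc,270,205,110,110,3.6)]))
print(tool(W(-.240,0,.025)))
```

```text
9.7667 [0.41853206 0.16070467 0.16778575] [4.34677066e-01 9.00586264e-01 4.45167974e-04 1.78611192e-04] 0.07499050336381564 [ 0.35498473 -0.22368213  0.33702094]
[ 1.64940495 -0.57998072 14.25977663]
```

View pics/t4.png

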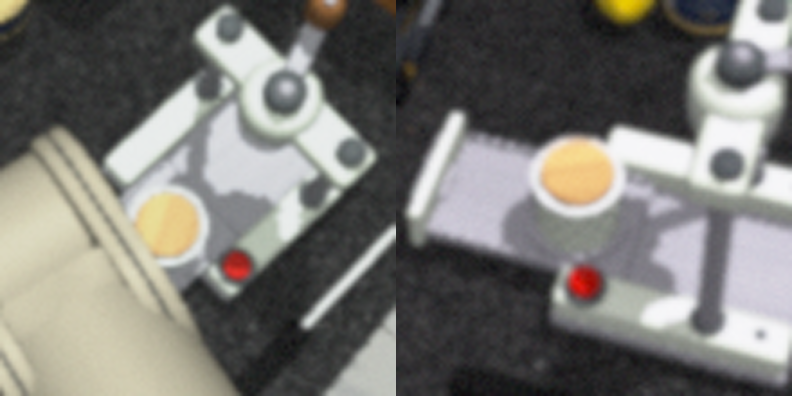

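The mould stands in the ring (top (341.7,227), scene (320,253)), tray out, clear of the fingers. Next, behind the front panel with shut fingers.

Request:
{"method": "arm_command", "body": {"moves": [1.1, -0.3, 0, 0, 1.1, -0.3, 0, 0, 0, 0, 3, 0, 0, 0, 3, 0, 0, 0, 3, 0, 0, 0, 3, 0, 0, 0, 2.3, 0, 0, 0, 0, 0, 0, 0, 0, 0], "fingers": 0}}

```text
time: 10.62
ee_pos: [0.4008, 0.1719, 0.0239]
eef_rot: [0.437, 0.9, -0.001, -0.0]
ft_force: [-0.3, 0.1, 1.6]
width: 0.0229
grip_force: 0.0
```

Run:
```python
from h import *
s=r.read_state();print(s['time'],s['ee_pos'],s['width'],s['ft_force'])
print(tool(W(-.229,0,.028)),tool(W(-.124,0,.028)))
```

```text
10.6167 [0.40083069 0.17190799 0.0238907 ] 0.02285463511322588 [-0.25098966  0.10431718  1.60848309]
[-1.62719588  0.11080406 -0.41028556] [-12.12717869   0.12889268  -0.40448127]
```

Request:
{"method": "arm_command", "body": {"moves": [0, 0.1, -0.4, 0, -0.5, 0, 0, 0, -0.5, 0, 0, 0, -0.6, 0, 0, 0, -0.8, 0, 0, 0, -1, 0, 0, 0, -1.2, 0, 0, 0, -1.2, 0, 0, 0, -1.2, 0, 0, 0, -1.2, 0, 0, 0, -1.2, 0, 0, 0, -0.6, 0, 0, 0]}}

```text
time: 11.62
ee_pos: [0.4645, 0.0945, 0.0285]
eef_rot: [0.436, 0.9, 0.001, 0.0]
ft_force: [-3.0, 4.3, 3.3]
width: 0.0007
grip_force: 2.7
```

Run:
```python
from h import *
s=r.read_state();print(s['time'],s['ee_pos'],s['width'],s['ft_force'])
print(tool(W(-.124,0,.028)))
```

```text
11.6167 [0.4644998  0.0944993  0.02846894] 0.0007078431953127778 [-2.95867335  4.32496903  3.28432368]
[-2.10631372 -0.08835801  0.04618706]
```

Request:
{"method": "arm_command", "body": {"moves": [-0.5, 0, 0, 0, -0.5, 0, 0, 0, -0.4, 0, 0, 0, -0.4, 0, 0, 0, -0.3, 0, 0, 0, 0, 0, 0, 0, 0, 0, 0, 0]}}

```text
time: 12.2
ee_pos: [0.4765, 0.0791, 0.0281]
eef_rot: [0.436, 0.9, 0.0, -0.0]
ft_force: [-4.1, 4.5, 4.2]
width: 0.0004
grip_force: 2.4
```

Run:
```python
from h import *
s=r.read_state();print(s['time'],s['ee_pos'],s['width'],s['ft_force'])
print(tool(W(-.124,0,.028)))
```

```text
12.2 [0.476466   0.07905141 0.02812425] 0.0003823370786919969 [-4.13444615  4.54817555  4.18751497]
[-0.15228047 -0.07165864  0.01234603]
```

Request:
{"method": "arm_command", "body": {"moves": [-0.2, 0, 0, 0, -0.2, 0, 0, 0, -0.1, 0, 0, 0, 0, 0, 0, 0]}}

```text
time: 12.53
ee_pos: [0.4784, 0.0766, 0.028]
eef_rot: [0.435, 0.9, 0.0, -0.002]
ft_force: [-8.2, 8.5, 7.5]
width: 0.0004
grip_force: 5.9
```

Request:
{"method": "arm_command", "body": {"moves": [-0.2, 0, 0, 0, -0.1, 0, 0, 0, 0, 0, 0, 0]}}

```text
time: 12.78
ee_pos: [0.4785, 0.0764, 0.028]
eef_rot: [0.435, 0.901, 0.001, -0.004]
ft_force: [-17.0, 15.9, 14.4]
width: 0.0005
grip_force: 11.8
```

Request:
{"method": "arm_command", "body": {"moves": [0.4, 0, 0, 0, 0.5, 0, 0, 0, 1, 0, 0, 0, 2, 0, -1, 0, 2, 0, -3, 0, 2, 0, -4, 0, 2, 0, -4, 0, 2, 0, -4, 0, 0, 0, -4, 0, 0, 0, -3, 0, 0, 0, 0, 0]}}

```text
time: 13.7
ee_pos: [0.4124, 0.1637, 0.2559]
eef_rot: [0.436, 0.9, 0.004, 0.003]
ft_force: [-0.4, 0.4, 0.4]
width: -0.0002
grip_force: 0.0
```

Run:
```python
from h import *
s=r.read_state();print(s['time'],s['ee_pos'],s['eef_rot'],s['ft_force'],s['joint_positions'])
t=r.camera("top")[:,:,::-1]; sc=r.camera("scene")[:,:,::-1]
cv2.imwrite("pics/t5.png",np.hstack([crop(t,300,120,135,135,2.96),crop(sc,300,170,150,150,2.66)]))
# grip blob on both views
for n,img,b in(("top",t,(375,155,22,20)),("scene",sc,(385,198,20,28))):
    h=cv2.cvtColor(np.ascontiguousarray(img),cv2.COLOR_BGR2HSV);m=cv2.inRange(h,(3,70,40),(22,255,255));u,v,w,k=b
    z=np.zeros_like(m);z[v:v+k,u:u+w]=m[v:v+k,u:u+w];M=cv2.moments(z,True);print(n,M['m00'],M['m10']/M['m00'],M['m01']/M['m00'],cv2.boundingRect(z))
a=np.radians(-28.4); g=PO+.058*np.array([np.cos(a),np.sin(a),0])
for zz in(.257,.28,.303): print(proj("top",[g[0],g[1],zz]),proj("scene",[g[0],g[1],zz]))
print(g)
```

```text
13.7 [0.41236448 0.1637292  0.25589022] [0.43613681 0.89986804 0.00396342 0.00254704] [-0.3780483   0.40476359  0.37854823] [-0.85231575 -0.12239552  0.34406033  1.8807758   0.04170215  1.36685327
  0.14948591]Traceback (most recent call last):
  File "<stdin>", line 4, in <module>
    return _nx.concatenate(arrs, 1, dtype=dtype, casting=casting)
           ~~~~~~~~~~~~~~~^^^^^^^^^^^^^^^^^^^^^^^^^^^^^^^^^^^^^^^
ValueError: all the input array dimensions except for the concatenation axis must match exactly, but along dimension 0, the array at index 0 has size 400 and the array at index 1 has size 399
```

Run:
```python
from h import *
t=r.camera("top")[:,:,::-1]; sc=r.camera("scene")[:,:,::-1]
cv2.imwrite("pics/t5.png",np.hstack([crop(t,300,120,135,150,2.96),crop(sc,300,170,150,150,2.96)]))
for n,img,b in(("top",t,(375,155,22,20)),("scene",sc,(385,198,20,28))):
    h=cv2.cvtColor(np.ascontiguousarray(img),cv2.COLOR_BGR2HSV);m=cv2.inRange(h,(3,70,40),(22,255,255));u,v,w,k=b
    z=np.zeros_like(m);z[v:v+k,u:u+w]=m[v:v+k,u:u+w];M=cv2.moments(z,True);print(n,M['m00'],M['m10']/M['m00'],M['m01']/M['m00'],cv2.boundingRect(z))
a=np.radians(-28.4); g=PO+.058*np.array([np.cos(a),np.sin(a),0])
for zz in(.257,.28,.303): print(proj("top",[g[0],g[1],zz]),proj("scene",[g[0],g[1],zz]))
print(g)
```

```text
top 171.0 387.32163742690057 163.6140350877193 (375, 155, 22, 19)
scene 178.0 394.05056179775283 212.3932584269663 (388, 204, 14, 17)
[[382.68519718 169.36739415]] [[391.82683915 218.15765695]]
[[384.06110557 166.84939045]] [[393.19340714 211.42758572]]
[[385.49698158 164.22198969]] [[394.6147719  204.42489807]]
[ 0.60471962 -0.0474862   0.        ]
```

View pics/t5.png

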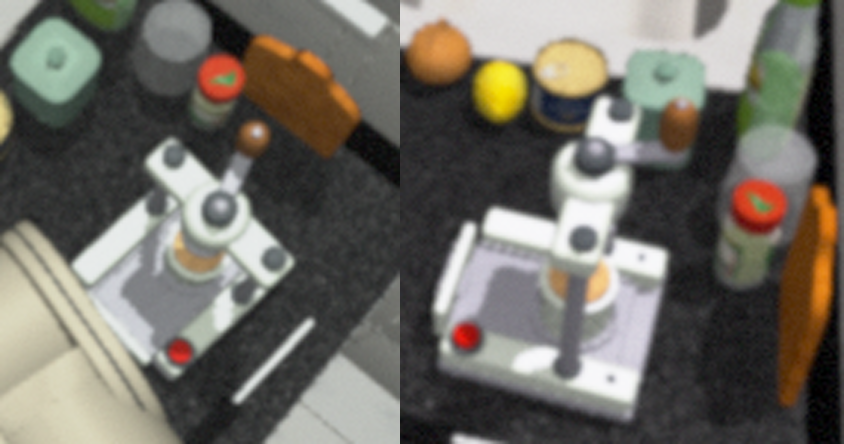

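Tray stays home, mould under the plate (scene full px about (362,268)), button up; grip at (385.5,164.5) top. Next the grip approach.

Run:
```python
from h import *
print('board',tri((443,234),(384,133)),tri((432,304),(420,157)))
s=r.read_state();print(s['time'],s['ee_pos'],s['eef_rot'])
print(tool([.6047,-.0475,.335]))
```

```text
board (array([ 0.7521077 , -0.08878009,  0.12949809]), np.float64(0.00882224069546717)) (array([ 0.67177511, -0.19537903,  0.03706521]), np.float64(0.046762141240010185))
13.9 [0.40981534 0.16220063 0.24877017] [ 4.36270030e-01  8.99815501e-01 -6.82820333e-04 -2.41875245e-04]
[-28.53543763   2.30094623  -8.62172471]
```

Request:
{"method": "arm_command", "body": {"moves": [0, 0, -3, 0, 0, 0, -3, 0, 0, 0, -2.7, 0, -3.2, 0.26, 0, 0, -3.2, 0.26, 0, 0, -3.2, 0.26, 0, 0, -3.2, 0.26, 0, 0, -3.2, 0.26, 0, 0, -3.2, 0.26, 0, 0, -3.2, 0.26, 0, 0, -3.2, 0.26, 0, 0, -2.9, 0.22, 0, 0], "fingers": 60, "squeeze": 20}}

```text
time: 14.9
ee_pos: [0.6055, -0.0485, 0.3349]
eef_rot: [0.436, 0.9, -0.001, -0.001]
ft_force: [-0.2, 0.3, 0.1]
width: 0.0521
grip_force: 0.0
```

Request:
{"method": "arm_command", "body": {"moves": [0, 0, 0, 0, 0, 0, 0, 0, 0, 0, 0, 0]}}

```text
time: 15.15
ee_pos: [0.6045, -0.0465, 0.3355]
eef_rot: [0.436, 0.9, -0.001, -0.001]
ft_force: [0.3, -0.3, -0.2]
width: 0.052
grip_force: 0.0
```

Run:
```python
from h import *
s=r.read_state();print(s['time'],s['ee_pos'],s['eef_rot'],s['width'],s['joint_positions'])
print(tool([.6047,-.0475,.264]))
```

```text
15.15 [ 0.60449283 -0.04649577  0.33545153] [ 4.36262610e-01  8.99818591e-01 -6.77721206e-04 -9.88968695e-04] 0.05200383783251468 [-0.50884929  0.29113853  0.66460772  1.34900894 -0.17730372  1.56339908
  0.80465122]
[-0.10016634 -0.03105095  7.14511885]
```

Request:
{"method": "arm_command", "body": {"moves": [-0.1, 0, 1.5, 0, 0, 0, 1.5, 0, 0, 0, 1.5, 0, 0, 0, 1.5, 0, 0, 0, 1.1, 0, 0, 0, 0, 0]}}

```text
time: 15.65
ee_pos: [0.6042, -0.0461, 0.2635]
eef_rot: [0.435, 0.9, -0.0, -0.002]
ft_force: [-0.2, 1.3, 0.1]
width: 0.0522
grip_force: 0.0
```

Request:
{"method": "arm_command", "body": {"moves": [0, 0, 0, 0, 0, 0, 0, 0, 0, 0, 0, 0, 0, 0, 0, 0, 0, 0, 0, 0], "fingers": 10}}

```text
time: 16.07
ee_pos: [0.6053, -0.0482, 0.2664]
eef_rot: [0.436, 0.9, -0.0, 0.0]
ft_force: [-4.4, -3.6, 3.6]
width: 0.0266
grip_force: 2.6
```

```bash
cat >> h.py <<'E'
def wind(deg,n,dr=0,t0=None):
    "current grip angle and tangential force; rows for n steps of deg clockwise"
    s=r.read_state(); M=R.from_quat(s['eef_rot']).as_matrix(); d=s['ee_pos']-PO
    f=np.arctan2(d[1],d[0]); tg=np.array([np.sin(f),-np.cos(f)])
    print('t',s['time'],'ang',np.degrees(f).round(1),'rad',np.hypot(*d[:2]).round(4),'Ft',(-s['ft_force'][:2]@tg).round(2),'F',s['ft_force'].round(1),'w',s['width'].round(4),'z',s['ee_pos'][2].round(4))
    f=f if t0 is None else np.radians(t0)
    a=f-np.radians(deg)*np.arange(n+1); P=.058*np.stack([np.cos(a),np.sin(a),0*a],1)
    print((np.diff(P,axis=0)@M*100).round(2)[:,:2].tolist())
E
python3 - <<'E'
from h import *
wind(15,12)
E
```

```text
Traceback (most recent call last):
  File "h.py", line 29, in wind
    print('t',s['time'],'ang',np.degrees(f).round(1),'rad',np.hypot(*d[:2]).round(4),'Ft',(-s['ft_force'][:2]@tg).round(2),'F',s['ft_force'].round(1),'w',s['width'].round(4),'z',s['ee_pos'][2].round(4))
                                                                                                                                                          ^^^^^^^^^^^^^^^^
AttributeError: 'float' object has no attribute 'round'
```

```bash
sed -i "s/s\['width'\].round(4)/round(float(s['width']),4)/" h.py
python3 - <<'E'
from h import *
wind(15,12)
print(r.read_state()['grip_force'])
E
```

```text
t 16.0667 ang -28.8 rad 0.0589 Ft -5.28 F [-4.4 -3.6  3.6] w 0.0266 z 0.2664
[[-0.4, -1.46], [-0.01, -1.51], [0.38, -1.47], [0.75, -1.32], [1.06, -1.08], [1.31, -0.77], [1.46, -0.4], [1.51, -0.01], [1.47, 0.38], [1.32, 0.75], [1.08, 1.06], [0.77, 1.31]]
2.5847670011082613
```

Request:
{"method": "arm_command", "body": {"moves": [-0.4, -1.46, 0, 0, 0, -1.51, 0, 0, 0.38, -1.47, 0, 0, 0.75, -1.32, 0, 0, 1.06, -1.08, 0, 0, 1.31, -0.77, 0, 0]}}

```text
time: 16.57
ee_pos: [0.5268, -0.072, 0.2665]
eef_rot: [0.437, 0.899, 0.0, 0.002]
ft_force: [6.5, 0.4, 1.2]
width: 0.0253
grip_force: 20.0
```

Run:
```python
from h import *
wind(15,6,t0=-28.8-90)
```

```text
t 16.5667 ang -117.3 rad 0.0587 Ft 5.63 F [6.5 0.4 1.2] w 0.0253 z 0.2665
[[1.46, -0.41], [1.51, -0.01], [1.47, 0.38], [1.32, 0.74], [1.08, 1.06], [0.77, 1.3]]
```

Request:
{"method": "arm_command", "body": {"moves": [1.46, -0.4, 0, 0, 1.51, 0, 0, 0, 1.47, 0.38, 0, 0, 1.32, 0.75, 0, 0, 1.08, 1.06, 0, 0, 0.77, 1.31, 0, 0, 0.4, 1.46, 0, 0, 0, 1.51, 0, 0, -0.38, 1.47, 0, 0, -0.75, 1.32, 0, 0, -1.06, 1.08, 0, 0, -1.31, 0.77, 0, 0]}}

```text
time: 17.57
ee_pos: [0.5827, 0.0301, 0.2664]
eef_rot: [0.436, 0.9, -0.001, -0.0]
ft_force: [-11.0, -8.3, 8.3]
width: 0.0261
grip_force: 20.0
```

Run:
```python
from h import *
wind(15,1)
```

```text
t 17.5667 ang 59.9 rad 0.0578 Ft 5.4 F [-11.   -8.3   8.3] w 0.0261 z 0.2664
[[-1.47, 0.37]]
```

Request:
{"method": "arm_command", "body": {"moves": [-1.46, 0.4, 0, 0, -1.51, 0, 0, 0, -1.47, -0.38, 0, 0, -1.32, -0.75, 0, 0, -1.08, -1.06, 0, 0, -0.77, -1.31, 0, 0, -0.4, -1.46, 0, 0, 0, -1.51, 0, 0, 0.38, -1.47, 0, 0, 0.75, -1.32, 0, 0, 1.06, -1.08, 0, 0, 1.31, -0.77, 0, 0]}}

```text
time: 18.57
ee_pos: [0.5268, -0.072, 0.2665]
eef_rot: [0.437, 0.899, 0.0, 0.002]
ft_force: [5.9, 0.0, 0.9]
width: 0.0257
grip_force: 20.0
```

Run:
```python
from h import *
wind(15,1)
```

```text
t 18.5667 ang -117.3 rad 0.0587 Ft 5.18 F [5.9 0.  0.9] w 0.0257 z 0.2665
[[1.45, -0.44]]
```

Request:
{"method": "arm_command", "body": {"moves": [1.46, -0.4, 0, 0, 1.51, 0, 0, 0, 1.47, 0.38, 0, 0, 1.32, 0.75, 0, 0, 1.08, 1.06, 0, 0, 0.77, 1.31, 0, 0, 0.4, 1.46, 0, 0, 0, 1.51, 0, 0, -0.38, 1.47, 0, 0, -0.75, 1.32, 0, 0, -1.06, 1.08, 0, 0, -1.31, 0.77, 0, 0]}}

```text
time: 19.57
ee_pos: [0.5826, 0.0301, 0.2664]
eef_rot: [0.436, 0.9, -0.001, -0.0]
ft_force: [-10.1, -7.3, 8.6]
width: 0.0258
grip_force: 20.0
```

Run:
```python
from h import *
wind(15,1)
```

```text
t 19.5667 ang 60.0 rad 0.0578 Ft 5.05 F [-10.1  -7.3   8.6] w 0.0258 z 0.2664
[[-1.47, 0.37]]
```

Request:
{"method": "arm_command", "body": {"moves": [-1.46, 0.4, 0, 0, -1.51, 0, 0, 0, -1.47, -0.38, 0, 0, -1.32, -0.75, 0, 0]}}

```text
time: 19.9
ee_pos: [0.6124, -0.0179, 0.2664]
eef_rot: [0.435, 0.9, 0.0, -0.001]
ft_force: [-10.9, 4.8, 8.3]
width: 0.0257
grip_force: 20.0
```

Run:
```python
from h import *
wind(15,1)
```

```text
t 19.9 ang 1.9 rad 0.0587 Ft 5.2 F [-10.9   4.8   8.3] w 0.0257 z 0.2664
[[-1.09, -1.05]]
```

Request:
{"method": "arm_command", "body": {"moves": [-1.08, -1.06, 0, 0, -0.77, -1.31, 0, 0, -0.4, -1.46, 0, 0]}}

```text
time: 20.15
ee_pos: [0.5976, -0.0593, 0.2665]
eef_rot: [0.435, 0.9, 0.001, 0.001]
ft_force: [1.9, 4.4, 2.6]
width: 0.0257
grip_force: 20.0
```

Run:
```python
from h import *
wind(15,1)
```

```text
t 20.15 ang -41.9 rad 0.059 Ft 4.56 F [1.9 4.4 2.6] w 0.0257 z 0.2665
[[-0.06, -1.51]]
```

Request:
{"method": "arm_command", "body": {"moves": [0, -1.51, 0, 0, 0.38, -1.47, 0, 0, 0.75, -1.32, 0, 0]}}

```text
time: 20.4
ee_pos: [0.5564, -0.0788, 0.2665]
eef_rot: [0.437, 0.9, 0.0, 0.002]
ft_force: [5.0, 2.1, 1.7]
width: 0.0255
grip_force: 20.0
```

Run:
```python
from h import *
wind(15,1)
```

```text
t 20.4 ang -87.4 rad 0.059 Ft 5.13 F [5.  2.1 1.7] w 0.0255 z 0.2665
[[1.04, -1.1]]
```

Request:
{"method": "arm_command", "body": {"moves": [1.06, -1.08, 0, 0, 1.31, -0.77, 0, 0, 1.46, -0.4, 0, 0]}}

```text
time: 20.65
ee_pos: [0.5143, -0.0631, 0.2665]
eef_rot: [0.437, 0.899, 0.0, 0.002]
ft_force: [6.0, -0.3, 1.2]
width: 0.0255
grip_force: 20.0
```

Run:
```python
from h import *
wind(15,1)
```

```text
t 20.65 ang -132.3 rad 0.0584 Ft 4.65 F [ 6.  -0.3  1.2] w 0.0255 z 0.2665
[[1.51, -0.05]]
```

Request:
{"method": "arm_command", "body": {"moves": [1.51, 0, 0, 0, 1.47, 0.38, 0, 0, 1.32, 0.75, 0, 0]}}

```text
time: 20.9
ee_pos: [0.496, -0.0222, 0.2665]
eef_rot: [0.437, 0.899, -0.0, 0.001]
ft_force: [4.9, -6.0, 1.1]
width: 0.0256
grip_force: 20.0
```

Run:
```python
from h import *
wind(15,1)
```

```text
t 20.9 ang -177.7 rad 0.0577 Ft 6.16 F [ 4.9 -6.   1.1] w 0.0256 z 0.2665
[[1.1, 1.04]]
```

Request:
{"method": "arm_command", "body": {"moves": [1.08, 1.06, 0, 0, 0.77, 1.31, 0, 0]}}

```text
time: 21.07
ee_pos: [0.5033, 0.0076, 0.2665]
eef_rot: [0.437, 0.9, -0.0, 0.0]
ft_force: [1.6, -9.0, 4.7]
width: 0.0258
grip_force: 20.0
```

Run:
```python
from h import *
wind(15,1)
```

```text
t 21.0667 ang 151.4 rad 0.0574 Ft 7.17 F [ 1.6 -9.   4.7] w 0.0258 z 0.2665
[[0.41, 1.46]]
```

Request:
{"method": "arm_command", "body": {"moves": [0.4, 1.46, 0, 0, 0, 1.51, 0, 0]}}

```text
time: 21.23
ee_pos: [0.5241, 0.0291, 0.2665]
eef_rot: [0.437, 0.9, -0.001, -0.0]
ft_force: [-3.6, -9.5, 7.3]
width: 0.0257
grip_force: 20.0
```

Run:
```python
from h import *
wind(15,1)
```

```text
t 21.2333 ang 121.1 rad 0.0573 Ft 8.03 F [-3.6 -9.5  7.3] w 0.0257 z 0.2665
[[-0.38, 1.46]]
```

Request:
{"method": "arm_command", "body": {"moves": [-0.38, 1.47, 0, 0, -0.75, 1.32, 0, 0]}}

```text
time: 21.4
ee_pos: [0.5531, 0.0375, 0.2665]
eef_rot: [0.436, 0.9, -0.001, -0.0]
ft_force: [-9.3, -9.5, 8.8]
width: 0.0256
grip_force: 20.0
```

Run:
```python
from h import *
wind(15,1)
t=r.camera("top")[:,:,::-1]; sc=r.camera("scene")[:,:,::-1]
cv2.imwrite("pics/t6.png",crop(sc,320,215,80,80,6))
```

```text
t 21.4 ang 90.6 rad 0.0574 Ft 9.37 F [-9.3 -9.5  8.8] w 0.0256 z 0.2665
[[-1.07, 1.07]]
```

View pics/t6.png

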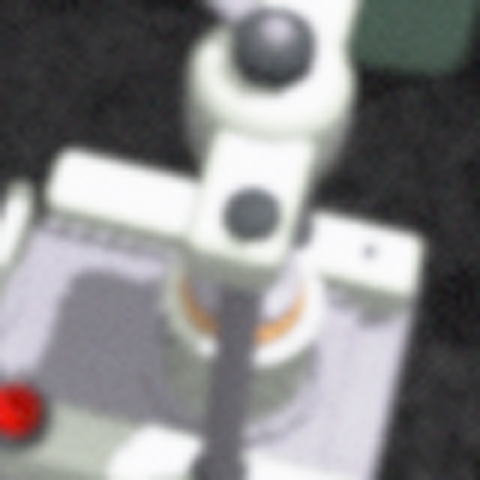

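The scene crop shows the plate sitting on the orange follower (crop (245,320)); the tangential force went from about 5 to 9.4 N, which is about a quarter turn past contact. Next I release the grip and withdraw.

Request:
{"method": "arm_command", "body": {"moves": [0, 0, 0, 0, 0, 0, 0, 0, 0, 0, 0, 0, 0, 0, 0, 0], "fingers": 60}}

```text
time: 21.83
ee_pos: [0.5533, 0.0387, 0.2658]
eef_rot: [0.436, 0.9, 0.0, -0.0]
ft_force: [0.7, -0.0, 0.6]
width: 0.0448
grip_force: 0.0
```

Request:
{"method": "arm_command", "body": {"moves": [0, 0, -1, 0, 0, 0, -2, 0, 0, 0, -3, 0, 0, 0, -3, 0, 2, 0, -1, 0, 3, 0, 0, 0, 3, 0, 0, 0, 3, 0, 0, 0, 3, 0, 0, 0, 0, 0, 0, 0, 0, 0, 0, 0, 0, 0, 0, 0]}}

```text
time: 22.83
ee_pos: [0.467, 0.1479, 0.3665]
eef_rot: [0.436, 0.9, 0.0, 0.0]
ft_force: [-0.1, 0.0, -0.2]
width: 0.0519
grip_force: 0.0
```

Run:
```python
from h import *
s=r.read_state();print(s['time'],s['ee_pos'],s['width'],s['ft_force'])
t=r.camera("top")[:,:,::-1]; sc=r.camera("scene")[:,:,::-1]
cv2.imwrite("pics/t7.png",np.hstack([crop(t,300,130,130,130,3),crop(sc,300,180,130,130,3)]))
```

```text
22.8333 [0.46700188 0.14788437 0.36647956] 0.051916804454045735 [-0.10419848  0.04558631 -0.21554352]
```

View pics/t7.png

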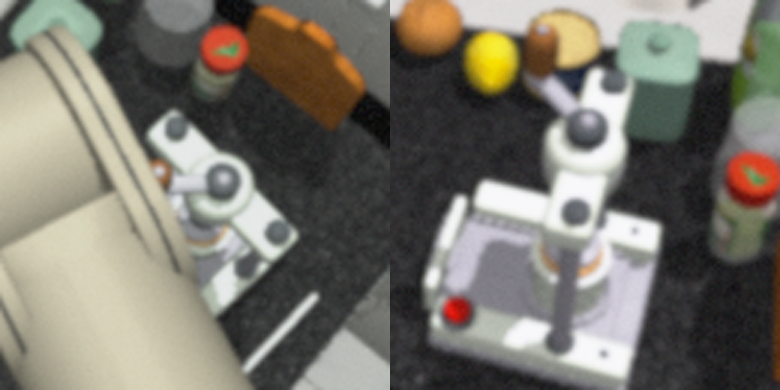

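The crank stayed where I left it, with the grip at about (480,196) in the full scene picture. The tray is home, the plate is on the mould and the arm is clear, so I hand in.

```bash
python3 -c "
from bench import r
print(r.close_job())"
```

```text
the job is handed in; nothing more can be done
None
```

The job is handed in: the mould stands in its ring with the tray pushed home. I wound the plate down about a quarter turn past contact (roughly 70 N, estimated from the crank force), and the arm is clear; hand-in returned no verdict.

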